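# Stow the spare shaft rings on the horizontal spindle

## Robot

A 7-joint arm with a two-finger parallel gripper is mounted at the origin on the work surface. World frame = base frame: x ahead of the robot, y to its left, z up, the work surface at z = 0. Lengths are in m, angles in rad, forces in N, time in s.
With the tool pointing down it reaches from about 0.4 to 0.85 m from the base axis. Payload 4.5 kg.
Tool frame: the origin (TCP) lies on the mounting face of the last link; the fingertips stand 166 mm ahead of it and the grasp point (between the pads) lies 147 mm ahead of it; z points along the fingers, y is the line along which they close (so a half turn about z gives the same grasp; the last joint's range is limited). The gripper opens to 88 mm and grips with 3 to 60 N. Pads are 18 mm wide; open, the fingers measure 123 mm over their backs; the gripper's body (75 mm by 187 mm) begins 45 mm behind the grasp point.
Start: joints at [-1.215, 0.689, -0.195, 1.565, 0.157, 0.902, -0.215], TCP at [0.198, 0.593, 0.405] pointing down, gripper open.
Joint ranges: [-3.01, 3.01], [-0.46, 2.08], [-1.47, 1.51], [0.13, 2.56], [-1, 4.14], [0.04, 2.09], [-2.66, 2.66]. Speed limits (rad/s): [2.57, 2.57, 3.14, 3.14, 3.14, 3.14, 3.14].

## Interface

Orientations are given as [roll, pitch, yaw] about the fixed x, y, z axes, in that order (R = Rz(yaw) Ry(pitch) Rx(roll)).
In Python, from station import bot gives the robot as it stands.
- The arm moves only by the tool apply_moves, never from a script. Its argument "series" is a list of rows, each a list of 3 entries, a list of its own where there are three numbers: the opening, from -1 (shut) to 1 (fully open), then the shift along the tool's x, y, z in cm, then the turn about the tool's z in rad. In form: [[jaw, [dx, dy, dz], yaw], ...]. A call has 1 to 20 rows; each row shifts and turns the commanded pose from where the row before left it, along the tool's axes as they then stand; what a row does not reach is not made up. A row lasts 1/10 s, in which the tool goes at most 50 mm and 8.59 degrees, less where a joint would pass 70% of its speed; a pose out of reach is approached as far as the arm can. A call is refused whole if a number of a shift passes 5 or a number of a turn 0.15, either way. A call with a gripper value outside its range is refused whole. The fingers move at their own pace and stop on an object; "newtons" is the grip in N (left out, the last holds). Time passes only in rows, so rows that do not move let the fingers close. It gives the time, the measured TCP pose, the force, the opening and the grip force at its end, in the units of the state.
- bot.read_state(): the state, without advancing time (a new reading comes with each control period).
- bot.read_camera(name): name is "scene" or "top" or "wrist"; returns a dict with "image" (480x640x3 uint8, blue, green, red), "depth" (480x640 float32, m along the optical axis (not along the pixel's ray), 0 where there is no reading), "fx", "fy", "cx", "cy" (pixels), "origin" and "attitude" of the camera in the world; the wrist camera has in their place "T_tool_cam" (4x4, takes a point from camera to tool coordinates, whose origin is the TCP and whose axes are the flange's). Camera axes: x right, y down, z forward; pixel columns grow to the right and rows downward; lengths in m; the calibration is good to about 2 mm. A picture is of the moment at which its call begins: read the wrist's pose just before it.
- bot.job_done(): hands the job in; it is judged then, once.
The state is a dict: "t": time; "joint_pos": joint angles; "dq": joint speeds; "effort": joint torques, N m; "tcp_pos": TCP position; "tcp_rot": TCP orientation; "ft_force": force on the tool from outside, world axes, zero at the start; "wrist_torque": the same for the moment, N m; "width": finger opening in m; "grasp_force": force on a finger pad.
Only numpy, scipy, OpenCV 4.12 (cv2) and the standard library are available. Lean on these libraries where they do the work, as an engineer would, in place of code of your own. Each camera call takes 0.05 s, during which the arm holds its last target. There are 200 camera calls.

## Task

Put the three spare aluminium shaft rings away on the horizontal steel spindle of the wooden cradle: lay each one on the cradle's two rails and slide it along them over the spindle until it is fully home, the longest ring first against the end plate, then the middle one against it, then the shortest. Leave the tea caddy, compass, coaster and pencil sharpener where they are.

Things in the scene. Friction and masses are not known exactly. Their poses are not given: they have to be found in the camera images.
- sleeve: Longest ring: aluminium ring on edge on a low fixed wooden saddle (64 x 80 mm, 21 mm tall), 72 mm outside, bore 38 mm, length along its axis 44 mm, 350 g. Origin at the ring's centre (43 mm above the table at the start); its x axis is the ring's axis (horizontal), the other two axes turn with it as it rolls. The rings differ only in length.
- collar: Middle ring: aluminium ring on edge on a low fixed wooden saddle (64 x 80 mm, 21 mm tall), 72 mm outside, bore 38 mm, length along its axis 30 mm, 240 g. Origin at the ring's centre (43 mm above the table at the start); its x axis is the ring's axis (horizontal), the other two axes turn with it as it rolls. The rings differ only in length.
- washer: Shortest ring: aluminium ring on edge on a low fixed wooden saddle (64 x 80 mm, 21 mm tall), 72 mm outside, bore 38 mm, length along its axis 18 mm, 145 g. Origin at the ring's centre (43 mm above the table at the start); its x axis is the ring's axis (horizontal), the other two axes turn with it as it rolls. The rings differ only in length.
- cradle: Fixed wooden cradle, base 220 (x) x 88 x 12 mm; origin under its middle at table height. End plate at its -x end, 76 mm wide, top at 92 mm, carries the spindle, which points to +x (open end). Two waxed 12 mm steel rails, centres 31 mm either side of the spindle, tops at 40 mm, run 203 mm from the plate and hold a laid ring at spindle height (axis at 62 mm, ring top at 98 mm).
- spindle_root (a point): Spindle axis at the face of the end plate, 62 mm above the table; its x axis runs along the spindle away from the plate. Spindle 31 mm diameter, 106 mm long (last 11 mm taper to 16 mm). Ring centres when home lie at x = 22, 59 and 83 mm, the stack's face at 92 mm.
- spindle_tip (a point): Free end of the spindle, on its axis, 106 mm from the plate; the rails run on 97 mm beyond it as a loading place.
- caddy: Stainless steel tea caddy with twist cap, bystander, 74 mm diameter, 98 mm tall, origin under its centre.
- compass: White plastic hand-bearing compass lying flat, bystander, disc 76 mm diameter, 31 mm tall, with a handle reaching 80 mm from its centre along its -x; origin under the disc's centre.
- coaster: Round wooden coaster, bystander, 82 mm diameter, 8 mm thick, origin under its centre.
- sharpener: Black aluminium pencil sharpener, bystander, 26 x 16 x 11 mm, origin under its centre.

How it is judged:
On the way, in this order (a step that is already met when the one before it is completed fails the run):
1. The longest ring is home: threaded on the spindle, its end face within 3 mm of the end plate (y of sleeve in the frame of spindle_root between -0.006 and 0.006 m and z of sleeve in the frame of spindle_root between -0.006 and 0.006 m and angle between the x axis of sleeve and the x axis of spindle_root, either way round below 0.12 rad and x of sleeve in the frame of spindle_root between 0.018 and 0.025 m), for 0.2 s.
2. Then the middle ring is home: threaded on the spindle, within 3 mm of the longest ring (all of step 1 and y of collar in the frame of spindle_root between -0.006 and 0.006 m and z of collar in the frame of spindle_root between -0.006 and 0.006 m and angle between the x axis of collar and the x axis of spindle_root, either way round below 0.12 rad and distance between collar and sleeve below 0.04 m and x of collar in the frame of spindle_root above 0.05 m), for 0.2 s.
3. Then the shortest ring is home: threaded on the spindle, within 3 mm of the middle ring (all of step 2 and y of washer in the frame of spindle_root between -0.006 and 0.006 m and z of washer in the frame of spindle_root between -0.006 and 0.006 m and angle between the x axis of washer and the x axis of spindle_root, either way round below 0.12 rad and distance between washer and collar below 0.027 m and x of washer in the frame of spindle_root above 0.075 m), for 0.2 s.
At the end, for the whole second after the job is handed in: All three rings threaded over the spindle on the rails, within 6 mm of its axis and 0.12 rad of square: longest within 3 mm of the end plate, middle one within 3 mm of the longest, shortest within 3 mm of the middle one; released and at rest (all of step 3 and linear speed of each of sleeve, collar, washer below 0.01 m/s); the robot touches nothing.
It fails at once if The caddy is moved more than 20 mm or tipped (distance of caddy from where it was at the start of the episode above 0.02 m or angle between caddy's own z axis and vertical above 0.3 rad).
It fails at once if The compass is moved more than 20 mm (distance of compass from where it was at the start of the episode above 0.02 m).
It fails at once if The coaster is moved more than 20 mm (distance of coaster from where it was at the start of the episode above 0.02 m).
It fails at once if The sharpener is moved more than 20 mm (distance of sharpener from where it was at the start of the episode above 0.02 m).
It also fails if it takes over 72 s, if anything falls off the work surface, if the arm or the gripper's body presses on something with over 40 N, if the wrist force passes 120 N, or if a joint passes its speed limit or range.

## Working session

There is one attempt and no reset: what is moved stays moved. The work goes in short steps, Python scripts to look and compute and a tool call to move; the robot and the scene stay as the last step left them, time stands still between calls to the robot, and variables do not carry over. Pictures are saved under pics/ and viewed, at most 10 in all, crops included, and the job is handed in when it is done.

Besides the shell and the picture viewer there is one more tool, called after "Request:" as a command line: name --argument value ..., lists and objects as JSON in quotes. apply_moves: Moves the arm, as the interface text tells. Its arguments: {"type":"object","properties":{"series":{"type":"array","items":{"type":"array"}},"newtons":{"type":"number"}},"required":["series"]}

```bash
mkdir -p pics
cat > h.py <<'E'
from station import bot
import numpy as np, cv2
from scipy.spatial.transform import Rotation as R
np.set_printoptions(precision=4,suppress=True)
E
python3 - <<'E'
from h import *
print(bot.read_state())
for n in("top","scene"):
    c=bot.read_camera(n); cv2.imwrite(f"pics/{n}.png",c["image"])
    np.savez(f"{n}.npz",**c)
    print(n,{k:v for k,v in c.items() if k not in("image","depth")})
E
```

```text
{'t': 0.0, 'joint_pos': array([-1.2152,  0.69  , -0.1945,  1.5663,  0.1573,  0.9025, -0.2151]), 'dq': array([-0.0007,  0.0003,  0.0002,  0.0008,  0.0017, -0.0006,  0.0021]), 'effort': array([ -0.0006, -52.7556,  -1.2669, -15.3426,  -0.0525,   0.0064,
         0.0002]), 'tcp_pos': array([0.1976, 0.5926, 0.4039]), 'tcp_rot': array([-3.1398,  0.0001,  2.8199]), 'ft_force': array([ 0.4751, -0.0171, -0.5626]), 'wrist_torque': array([-0.0411, -0.0172, -0.0085]), 'grasp_force': 0.0, 'width': 0.08795621837968388}
top {'fx': 589.0569440521556, 'fy': 589.0569440521556, 'cx': 321.7543260610987, 'cy': 236.49430089357278, 'origin': array([0.3522, 0.0009, 1.291 ]), 'attitude': array([-2.9991,  0.0042, -1.5833])}
scene {'fx': 482.3006253942435, 'fy': 482.3006253942435, 'cx': 318.80923170091904, 'cy': 233.61867836165214, 'origin': array([0.9758, 0.2022, 0.7852]), 'attitude': array([-2.5483,  0.0078,  1.9894])}
```

View pics/top.png

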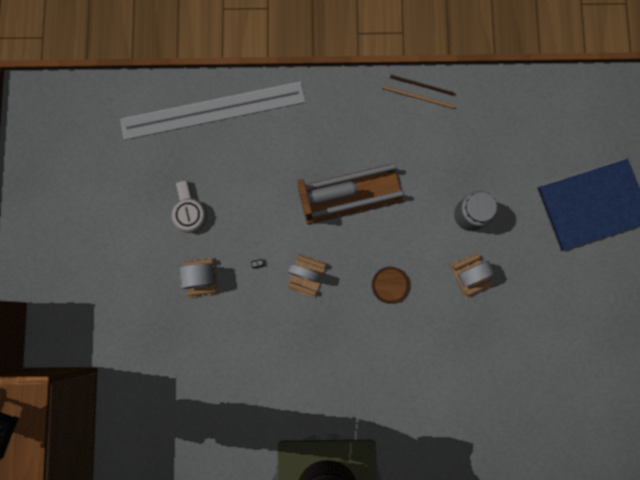

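View pics/scene.png

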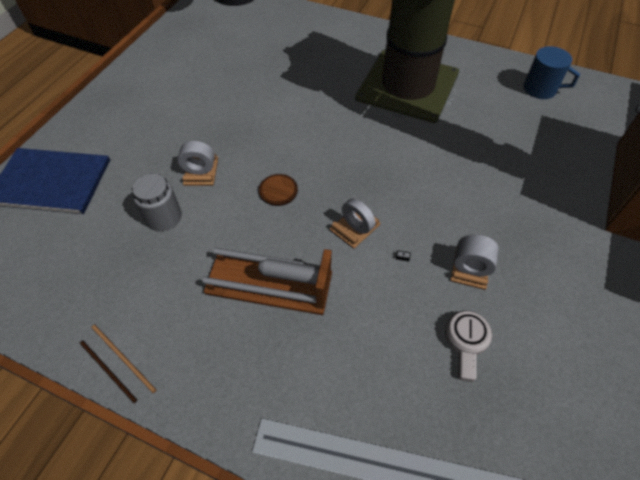

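The top view shows the sleeve at about (198,275), the washer at (305,272) and the collar at (475,273). The cradle's end plate is at (307,200) and its open end at about (400,183), pointing to −y. The caddy is at (478,210) and the compass at (187,213). The scene view agrees.

```bash
cat >> h.py <<'E'
def cloud(c):
    v,u=np.mgrid[0:480,0:640]; d=c["depth"]
    P=np.stack([(u-c["cx"])/c["fx"]*d,(v-c["cy"])/c["fy"]*d,d],-1)
    W=P@R.from_euler("xyz",c["attitude"]).as_matrix().T+c["origin"]
    W[d<=0]=np.nan
    return W
E
python3 - <<'E'
from h import *
from scipy.optimize import least_squares
C={n:np.load(n+".npz") for n in("top","scene")}
W={n:cloud(C[n]) for n in C}
px={"sleeve":(198,275,44),"washer":(305,272,18),"collar":(475,273,30)}
print("table z",[np.nanmedian(W["top"][300:350,330:450,2]),np.nanmedian(W["scene"][130:170,250:330,2])])
for k,(u,v,L) in px.items():
    g=W["top"][v-3:v+4,u-3:u+4].reshape(-1,3); c0=np.nanmedian(g,0); 
    for names in(("top",),("scene",),("top","scene")):
        A=np.concatenate([W[n].reshape(-1,3) for n in names]); 
        A=A[np.isfinite(A).all(1)]
        A=A[(np.hypot(*(A[:,:2]-c0[:2]).T)<.06)&(A[:,2]>.03)&(A[:,2]<.1)]
        def f(p,X=None):
            X=A if X is None else X
            q=X[:,:2]-c0[:2]; s=-q[:,0]*np.sin(p[0])+q[:,1]*np.cos(p[0])-p[1]
            return np.hypot(s,X[:,2]-p[2])-.036
        best=min((least_squares(f,[a,0,.043],loss="soft_l1",f_scale=.002) for a in np.arange(-1.5,1.6,.5)),key=lambda r:r.cost)
        a=best.x[0]; I=abs(f(best.x))<.003
        t=(A[I][:,:2]-c0[:2])@[np.cos(a),np.sin(a)]
        lo,hi=np.percentile(t,[2,98]); m=(lo+hi)/2
        ctr=c0[:2]+m*np.array([np.cos(a),np.sin(a)])+best.x[1]*np.array([-np.sin(a),np.cos(a)])
        print(k,names,"yaw",a,"ctr",ctr,"z",best.x[2],"len",hi-lo,"L",L,I.sum(),len(A),"ztop",A[:,2].max())
# cradle
for n,(u0,u1,v0,v1) in {"top":(285,415,150,230),"scene":(195,340,235,320)}.items():
    Z=W[n][v0:v1,u0:u1].reshape(-1,3); Z=Z[np.isfinite(Z).all(1)]
    for nm,l,h in(("plate",.085,.1),("spindle",.066,.083),("rails",.034,.045)):
        S=Z[(Z[:,2]>l)&(Z[:,2]<h)].astype(np.float32)
        r=cv2.minAreaRect(S[:,:2]*1000); b=cv2.boxPoints(r)
        print(n,nm,len(S),"z",np.percentile(S[:,2],[50,95]),"rect",r,"\n",b.round(1).tolist())
# others
Z=W["top"].reshape(-1,3)
for nm,(u,v) in {"caddy":(480,207),"compass":(187,215),"coaster":(391,285),"sharp":(257,264)}.items(): print(nm,np.nanmedian(W["top"][v-2:v+3,u-2:u+3].reshape(-1,3),0))
E
```

```text
table z [np.float64(-2.3419404704405622e-07), np.float64(-0.0013384397692969285)]
sleeve ('top',) yaw -3.0021897042158416 ctr [0.4498 0.2696] z 0.04222246364653957 len 0.04167237011358067 L 44 645 759 ztop 0.08390928604254588
sleeve ('scene',) yaw 0.10990600039720613 ctr [0.4513 0.2705] z 0.040691412611470024 len 0.04277188485909579 L 44 888 1197 ztop 0.08093881280147663
sleeve ('top', 'scene') yaw 0.12179543853485673 ctr [0.4507 0.2701] z 0.041270500206002834 len 0.04287119517737441 L 44 1509 1956 ztop 0.08390928604254588
washer ('top',) yaw -0.3768682366379573 ctr [0.4531 0.0431] z 0.04222284387230061 len 0.017618852406033045 L 18 259 313 ztop 0.0841763210363542
washer ('scene',) yaw -1.8638710204218398 ctr [0.4278 0.0523] z 0.05135007076992146 len 0.0673321262615596 L 18 308 568 ztop 0.08008550888418886
washer ('top', 'scene') yaw -0.3404467998052532 ctr [0.4536 0.0436] z 0.040798969446124364 len 0.017882038991355938 L 18 572 881 ztop 0.0841763210363542
collar ('top',) yaw 0.4112357148635325 ctr [ 0.4484 -0.3207] z 0.04203337530722231 len 0.02864935581089028 L 30 438 511 ztop 0.08
[... 1469 characters left out ...]
z [0.0741 0.0778] rect ((626.2421264648438, -9.6644287109375), (67.34087371826172, 120.04826354980469), 12.899825096130371) 
 [[580.0, 41.29999923706055], [606.7999877929688, -75.69999694824219], [672.5, -60.70000076293945], [645.7000122070312, 56.400001525878906]]
scene rails 1140 z [0.0378 0.0405] rect ((632.9978637695312, -58.08424377441406), (75.0352554321289, 217.8578643798828), 12.567102432250977) 
 [[572.7000122070312, 40.099998474121094], [620.0999755859375, -172.60000610351562], [693.2999877929688, -156.1999969482422], [645.9000244140625, 56.400001525878906]]
caddy [ 0.5801 -0.3226  0.0983]
compass [0.5836 0.2961 0.0327]
coaster [ 0.4279 -0.1453  0.007 ]
sharp [0.477  0.1459 0.0108]
```

```bash
cat >> h.py <<'E'
ROOT=np.array([.6114,.0336]); AX=-1.342; D=np.array([np.cos(AX),np.sin(AX)])
def on(s): return ROOT+s*D
def plan(xy,zg,yaw):
    "turn about tool z (done first), then shift in cm along the turned tool axes"
    s=bot.read_state(); T=R.from_euler("xyz",s["tcp_rot"])
    y0=s["tcp_rot"][2]; dw=(yaw-y0+np.pi/2)%np.pi-np.pi/2
    T2=R.from_euler("z",dw)*T; off=T2.apply([0,0,.147])
    g=np.array([*xy,zg])-off
    print("t",s["t"],"grasp pt",s["tcp_pos"]+T.apply([0,0,.147]),"yaw",y0,"width",s["width"],"gf",s["grasp_force"],"F",s["ft_force"],"j",s["joint_pos"])
    print("turn",-dw,"(other",-dw+np.sign(dw)*np.pi,") shift cm",T2.inv().apply(g-s["tcp_pos"])*100)
RING={"sleeve":((.4506,.2701),.122),"collar":((.4487,-.3199),.42),"washer":((.4534,.0433),-.36)}
E
python3 -c "
from h import *
plan(*[RING['sleeve'][0]],.16,RING['sleeve'][1])"
```

```text
t 0.1 grasp pt [0.1976 0.5924 0.257 ] yaw 2.8198250881018683 width 0.08811772908552497 gf 0.0 F [ 0.0107 -1.2447 -0.7857] j [-1.2152  0.6899 -0.1945  1.5662  0.1573  0.9025 -0.2151]
turn -0.44376756548792473 (other 2.6978250881018684 ) shift cm [-21.1805 -35.0541   9.7605]
```

Request:
apply_moves --series '[[1, [0, 0, 0], -0.111], [1, [0, 0, 0], -0.111], [1, [0, 0, 0], -0.111], [1, [0, 0, 0], -0.111], [1, [-1.5, -2.5, 0.7], 0], [1, [-1.5, -2.5, 0.7], 0], [1, [-1.5, -2.5, 0.7], 0], [1, [-1.5, -2.5, 0.7], 0], [1, [-1.5, -2.5, 0.7], 0], [1, [-1.5, -2.5, 0.7], 0], [1, [-1.5, -2.5, 0.7], 0], [1, [-1.5, -2.5, 0.7], 0], [1, [-1.5, -2.5, 0.7], 0], [1, [-1.5, -2.5, 0.7], 0], [1, [-1.5, -2.5, 0.7], 0], [1, [-1.5, -2.5, 0.7], 0], [1, [-1.5, -2.5, 0.7], 0], [1, [-1.5, -2.5, 0.7], 0]]'

```text
t: 1.9
tcp_pos: [0.4493, 0.2701, 0.3062]
tcp_rot: [-3.141, -0.0, -3.019]
ft_force: [0.1, -0.7, -0.2]
width: 0.088
grasp_force: 0.0
```

Run:
```python
from h import *
plan(RING['sleeve'][0],.046,RING['sleeve'][1])
s=bot.read_state(); c=bot.read_camera("wrist"); cv2.imwrite("pics/w1.png",c["image"]); print(c["T_tool_cam"])
np.savez("w1.npz",pos=s["tcp_pos"],rot=s["tcp_rot"],**c)
```

```text
t 1.9 grasp pt [0.4493 0.27   0.1592] yaw -3.0193374954407273 width 0.0880246959187103 gf 0.0 F [ 0.0852 -0.653  -0.1667] j [-0.4359  0.7224 -0.3173  1.9549  0.421   0.5289  0.6466]
turn 0.00025515814906640344 (other -3.1413374954407267 ) shift cm [-0.1365 -0.0091 11.3207]
[[ 0.0004 -0.9623 -0.2718  0.069 ]
 [ 1.      0.0003  0.0006 -0.0003]
 [-0.0005 -0.2718  0.9623  0.0184]
 [ 0.      0.      0.      1.    ]]
```

```bash
cat >> h.py <<'E'
from scipy.optimize import least_squares
def wcloud():
    s=bot.read_state(); c=bot.read_camera("wrist")
    T=np.eye(4); T[:3,:3]=R.from_euler("xyz",s["tcp_rot"]).as_matrix(); T[:3,3]=s["tcp_pos"]
    M=T@c["T_tool_cam"]; c["origin"]=M[:3,3]; c["attitude"]=R.from_matrix(M[:3,:3]).as_euler("xyz")
    return cloud(c),c
def fitring(W,xy,a0):
    A=W.reshape(-1,3); A=A[np.isfinite(A).all(1)]
    A=A[(np.hypot(*(A[:,:2]-xy).T)<.055)&(A[:,2]>.05)&(A[:,2]<.085)]
    def f(p):
        q=A[:,:2]-xy
        return np.hypot(-q[:,0]*np.sin(p[0])+q[:,1]*np.cos(p[0])-p[1],A[:,2]-p[2])-.036
    p=least_squares(f,[a0,0,.043],loss="soft_l1",f_scale=.001).x; a=p[0]
    I=abs(f(p))<.002; t=(A[I][:,:2]-xy)@[np.cos(a),np.sin(a)]; lo,hi=np.percentile(t,[1,99]); m=(lo+hi)/2
    ctr=np.array(xy)+m*np.array([np.cos(a),np.sin(a)])+p[1]*np.array([-np.sin(a),np.cos(a)])
    print("fit yaw",a,"ctr",ctr,"z",p[2],"len",hi-lo,"n",I.sum(),len(A)); return ctr,a
E
python3 - <<'E'
from h import *
W,c=wcloud(); xy,a=fitring(W,RING['sleeve'][0],.122); plan(xy,.046,a)
E
```

```text
fit yaw 0.12651267230018093 ctr [0.4489 0.2693] z 0.043572417703641016 len 0.0426765068818636 n 8132 8698
t 2.0 grasp pt [0.4511 0.2659 0.1584] yaw -3.026950346797092 width 0.08785463417068406 gf 0.0 F [0.323  0.2259 0.6806] j [-0.4327  0.7234 -0.3123  1.9551  0.4215  0.5301  0.6456]
turn -0.01187036550748033 (other 3.129722288082313 ) shift cm [ 0.1598  0.4249 11.2377]
```

View pics/w1.png

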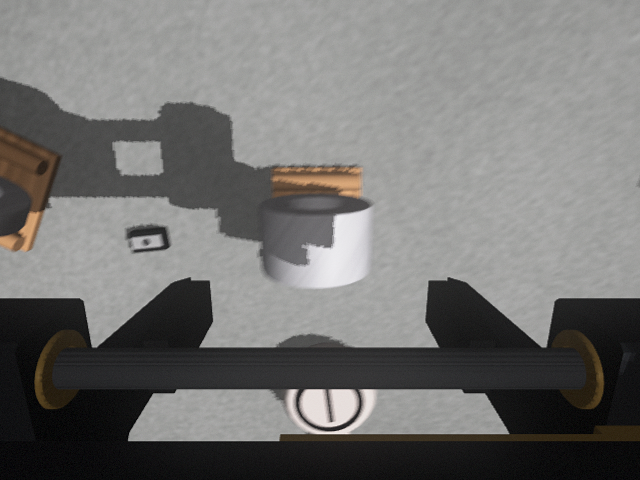

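The wrist view shows the sleeve at about (317,240), centred between the fingers at columns 210 and 430. The arm was still settling, so I'll hold briefly and measure again.

Request:
apply_moves --series '[[1, [0, 0, 0], 0], [1, [0, 0, 0], 0], [1, [0, 0, 0], 0]]'

```text
t: 2.3
tcp_pos: [0.448, 0.2724, 0.307]
tcp_rot: [3.14, 0.0, -3.017]
ft_force: [-0.2, -0.5, 0.1]
width: 0.0883
grasp_force: 0.0
```

Run:
```python
from h import *
W,c=wcloud(); xy,a=fitring(W,RING['sleeve'][0],.122); plan(xy,.046,a)
```

```text
fit yaw 0.12530268933507077 ctr [0.4489 0.2693] z 0.043542528064825274 len 0.04268662795502517 n 7911 8508
t 2.35 grasp pt [0.4481 0.2725 0.16  ] yaw -3.0171782900225894 width 0.08807948322701616 gf 0.0 F [ 0.308  -0.4304 -0.1956] j [-0.4398  0.7211 -0.3186  1.9546  0.4203  0.5295  0.6446]
turn -0.0008883257678675704 (other 3.1407043278219255 ) shift cm [-0.043  -0.3324 11.3991]
```

Request:
apply_moves --series '[[1, [0, -0.1, 2], 0], [1, [0, -0.1, 2], 0], [1, [0, 0, 2], 0], [1, [0, 0, 1], 0], [1, [0, 0, 0], 0], [1, [0, 0, 0], 0], [1, [0, 0, 0], 0], [1, [0, 0, 0], 0]]'

```text
t: 3.15
tcp_pos: [0.4492, 0.2694, 0.2375]
tcp_rot: [3.141, 0.001, -3.019]
ft_force: [-0.3, -0.6, 0.3]
width: 0.088
grasp_force: 0.0
```

Run:
```python
from h import *
plan([.4489,.2693],.046,.1255)
```

```text
t 3.15 grasp pt [0.4494 0.2695 0.0905] yaw -3.0193990177328076 width 0.08804399073668917 gf 0.0 F [-0.2866 -0.6252  0.3281] j [-0.4915  0.8368 -0.2268  1.9931  0.4899  0.3626  0.5859]
turn -0.0033063641430146617 (other 3.1382862894467785 ) shift cm [ 0.0586 -0.02    4.4522]
```

Request:
apply_moves --series '[[1, [0, 0, 1.5], 0], [1, [0, 0, 1.5], 0], [1, [0, 0, 1.0], 0], [1, [0, 0, 0.45], 0], [1, [0, 0, 0], 0], [1, [0, 0, 0], 0], [-1, [0, 0, 0], 0], [-1, [0, 0, 0], 0], [-1, [0, 0, 0], 0], [-1, [0, 0, 0], 0], [-1, [0, 0, 0], 0], [-1, [0, 0, 0], 0]]' --newtons 30

```text
t: 4.35
tcp_pos: [0.4491, 0.2693, 0.1926]
tcp_rot: [3.141, 0.001, -3.019]
ft_force: [0.3, -0.0, 5.9]
width: 0.0705
grasp_force: 30.0
```

Run:
```python
from h import *
plan([.4489,.2693],.18,.1255); plan(on(.15),.18,AX)
```

```text
t 4.35 grasp pt [0.4492 0.2694 0.0456] yaw -3.0193770035860648 width 0.07054929264643822 gf 29.99722297245171 F [ 0.2713 -0.0254  5.8956] j [-0.5304  0.9178 -0.1627  2.0024  0.5227  0.2605  0.5554]
turn -0.003284349996271807 (other 3.1383083035935213 ) shift cm [  0.0234  -0.0001 -13.441 ]
t 4.35 grasp pt [0.4492 0.2694 0.0456] yaw -3.0193770035860648 width 0.07054929264643822 gf 29.99722297245171 F [ 0.2713 -0.0254  5.8956] j [-0.5304  0.9178 -0.1627  2.0024  0.5227  0.2605  0.5554]
turn 1.4642156500037284 (other -1.6773770035860647 ) shift cm [-41.6377  10.4577 -13.4081]
```

Request:
apply_moves --series '[[-1, [0, 0, -1.0], 0], [-1, [0, 0, -2], 0], [-1, [0, 0, -2], 0.11], [-1, [0, 0, -2], 0.11], [-1, [0, 0, -2], 0.11], [-1, [0, 0, -2], 0.11], [-1, [0, 0, -2], 0.11], [-1, [0, 0, -0.5], 0.11], [-1, [0, 0, 0], 0.11], [-1, [0, 0, 0], 0.11], [-1, [0, 0, 0], 0.11], [-1, [0, 0, 0], 0.11], [-1, [0, 0, 0], 0.11], [-1, [0, 0, 0], 0.11], [-1, [0, 0, 0], 0.11], [-1, [0, 0, 0], 0.034]]'

```text
t: 5.95
tcp_pos: [0.4485, 0.269, 0.3271]
tcp_rot: [-3.14, 0.0, 1.798]
ft_force: [0.2, 0.0, -3.2]
width: 0.0704
grasp_force: 30.0
```

Run:
```python
from h import *
plan(on(.15),.16,AX)
```

```text
t 5.95 grasp pt [0.4482 0.2689 0.1801] yaw 1.7980553079927484 width 0.07040668671596619 gf 29.998354157432914 F [ 0.2185  0.0358 -3.2025] j [-0.6733  0.6761  0.0734  1.9557 -0.0941  0.5146 -0.3067]
turn -0.0015373455970446592 (other 3.1400553079927485 ) shift cm [-41.6163  10.5567   2.0068]
```

Request:
apply_moves --series '[[-1, [-1.6, 0.4, 0], 0], [-1, [-2.5, 0.63, 0], 0], [-1, [-2.5, 0.63, 0], 0], [-1, [-2.5, 0.63, 0], 0], [-1, [-2.5, 0.63, 0], 0], [-1, [-2.5, 0.63, 0], 0], [-1, [-2.5, 0.63, 0], 0], [-1, [-2.5, 0.63, 0], 0], [-1, [-2.5, 0.63, 0], 0], [-1, [-2.5, 0.63, 0], 0], [-1, [-2.5, 0.63, 0], 0], [-1, [-2.5, 0.63, 0], 0], [-1, [-2.5, 0.63, 0], 0], [-1, [-2.5, 0.63, 0], 0], [-1, [-2.5, 0.63, 0], 0], [-1, [-2.5, 0.63, 0], 0], [-1, [-2.5, 0.71, 0], 0], [-1, [0, 0, 0], 0], [-1, [0, 0, 0], 0], [-1, [0, 0, 0], 0]]'

```text
t: 7.95
tcp_pos: [0.6457, -0.1107, 0.3268]
tcp_rot: [-3.14, -0.002, 1.802]
ft_force: [-0.4, -0.2, -3.8]
width: 0.0707
grasp_force: 30.0
```

Request:
apply_moves --series '[[-1, [0, 0, 0], 0], [-1, [0, 0, 0], 0]]'

```text
t: 8.15
tcp_pos: [0.6461, -0.1109, 0.3272]
tcp_rot: [-3.141, -0.001, 1.802]
ft_force: [-0.0, -0.5, -2.6]
width: 0.0702
grasp_force: 30.0
```

Run:
```python
from h import *
plan(on(.15),.065,AX)
W,c=wcloud(); cv2.imwrite("pics/w2.png",c["image"])
A=W.reshape(-1,3); A=A[np.isfinite(A).all(1)]
q=(A[:,:2]-ROOT); x=q@D; y=q@[-D[1],D[0]]
# rails' top edges and the plate/spindle, in the assumed spindle frame (mm)
for s in range(-10,200,15):
    o=[]
    for lo,hi,ylo,yhi in((.036,.043,.022,.042),(.036,.043,-.042,-.022),(.066,.082,-.02,.02),(.088,.096,-.05,.05)):
        m=(abs(x-s/1000)<.007)&(A[:,2]>lo)&(A[:,2]<hi)&(y>ylo)&(y<yhi)
        o.append((m.sum(),(np.percentile(y[m],[2,98]).mean()*1000).round(1),(A[m,2].max()*1000).round(1)) if m.sum()>20 else None)
    print(s,o)
m=(A[:,2]>.088)&(A[:,2]<.096)&(abs(y)<.04)&(x<.03)&(x>-.04)
if m.sum(): print("plate x",np.percentile(x[m],[1,99]))
```

```text
t 8.15 grasp pt [ 0.646  -0.1108  0.1802] yaw 1.8015163262222713 width 0.07022540413288497 gf 29.99845173675567 F [-0.0193 -0.4871 -2.5902] j [ 0.1108  0.8178 -0.0208  1.5414  0.0206  0.7831  0.3127]
turn 0.0019236726324782794 (other -3.139668980957315 ) shift cm [-0.1544 -0.0943 11.5233]
-10 [None, None, None, None]
5 [(np.int64(220), np.float64(29.6), np.float64(42.8)), (np.int64(208), np.float64(-31.9), np.float64(42.9)), None, None]
20 [(np.int64(465), np.float64(29.8), np.float64(42.8)), (np.int64(458), np.float64(-31.9), np.float64(42.9)), (np.int64(1301), np.float64(-1.0), np.float64(80.6)), None]
35 [(np.int64(436), np.float64(29.7), np.float64(42.9)), (np.int64(442), np.float64(-32.0), np.float64(42.8)), (np.int64(1497), np.float64(-1.1), np.float64(81.1)), None]
50 [(np.int64(414), np.float64(29.7), np.float64(43.0)), (np.int64(424), np.float64(-32.0), np.float64(42.8)), (np.int64(1434), np.float64(-1.2), np.float64(81.6)), None]
65 [(np.int64(389), np.float64(29.7), np.float64(43.0)), (np.int64(400), np.float64(-32.1), np.float64(42.8)), (np.int64(1328), np.float64(-1.2), 
[... 267 characters left out ...]
, np.float64(-32.1), np.float64(42.9)), (np.int64(1084), np.float64(-1.4), np.float64(80.8)), None]
110 [(np.int64(351), np.float64(29.6), np.float64(42.6)), (np.int64(348), np.float64(-32.1), np.float64(42.6)), (np.int64(144), np.float64(-1.2), np.float64(74.5)), None]
125 [(np.int64(334), np.float64(29.3), np.float64(42.9)), (np.int64(328), np.float64(-32.4), np.float64(42.8)), None, None]
140 [(np.int64(317), np.float64(29.4), np.float64(42.9)), (np.int64(325), np.float64(-32.3), np.float64(42.7)), None, None]
155 [(np.int64(224), np.float64(29.4), np.float64(42.6)), (np.int64(245), np.float64(-32.2), np.float64(42.7)), None, None]
170 [None, None, None, None]
185 [None, None, None, None]
```

View pics/w2.png

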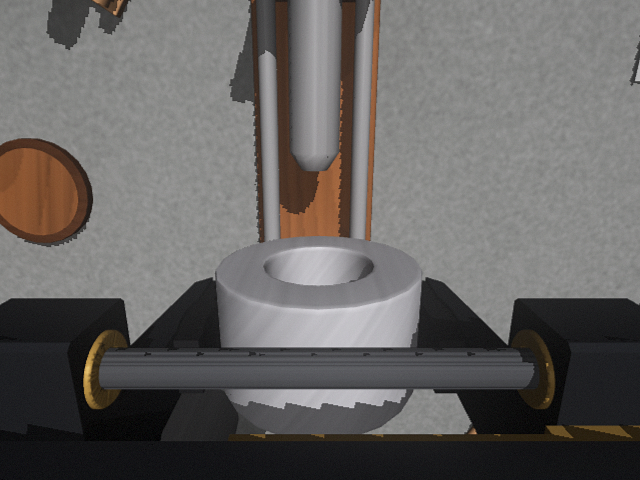

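The wrist view shows the ring upright in the fingers, centred at about (318,272). The rails are at columns 268 and 360, with the spindle tip at (316,165). The rails sit about 1.2 mm to −y of my first estimate, so I'll use that correction.

Request:
apply_moves --series '[[-1, [-0.1, -0.1, 1], 0], [-1, [-0.05, -0.1, 2], 0], [-1, [0, 0, 2], 0], [-1, [0, 0, 2], 0], [-1, [0, 0, 2], 0], [-1, [0, 0, 1], 0], [-1, [0, 0, 0.8], 0], [-1, [0, 0, 0.5], 0], [-1, [0, 0, 0.1], 0], [-1, [0, 0, 0], 0], [-1, [0, 0, 0], 0], [-1, [0, 0, 0], 0]]'

```text
t: 9.4
tcp_pos: [0.6443, -0.1142, 0.2136]
tcp_rot: [-3.141, 0.0, 1.799]
ft_force: [-3.3, 0.3, -0.1]
width: 0.0705
grasp_force: 30.0
```

```bash
cat >> h.py <<'E'
ROOT=ROOT-.0011*np.array([-D[1],D[0]]); AX-=.002; D=np.array([np.cos(AX),np.sin(AX)])
E
python3 - <<'E'
from h import *
plan(on(.15),.0646,AX); plan(on(.022),.0646,AX)
E
```

```text
t 9.4 grasp pt [ 0.6442 -0.1142  0.0666] yaw 1.7994892643810623 width 0.07050612786947641 gf 29.99749128590338 F [-3.2847  0.2781 -0.1116] j [ 0.1151  0.9738 -0.0194  1.5943  0.0301  0.5745  0.3076]
turn 0.0018966107912694596 (other -3.1396960427985237 ) shift cm [0.1411 0.0164 0.1963]
t 9.4 grasp pt [ 0.6442 -0.1142  0.0666] yaw 1.7994892643810623 width 0.07050612786947641 gf 29.99749128590338 F [-3.2847  0.2781 -0.1116] j [ 0.1151  0.9738 -0.0194  1.5943  0.0301  0.5745  0.3076]
turn 0.0018966107912694596 (other -3.1396960427985237 ) shift cm [12.9411  0.0164  0.1953]
```

Request:
apply_moves --series '[[-1, [0, -0.05, 0.1], 0], [-1, [0, 0, 0], 0], [0.9, [0, 0, 0], 0], [0.9, [0, 0, 0], 0], [0.9, [0, 0, 0], 0], [-1, [0, 0, 0], 0], [-1, [0, 0, 0], 0], [-1, [0, 0, 0], 0], [-1, [0, 0, 0], 0], [-1, [0, 0, 0], 0]]' --newtons 10

```text
t: 10.4
tcp_pos: [0.6438, -0.114, 0.2121]
tcp_rot: [-3.14, -0.0, 1.8]
ft_force: [-2.0, 0.4, 0.9]
width: 0.0703
grasp_force: 10.0
```

Run:
```python
from h import *
plan(on(.022),.0646,AX)
```

```text
t 10.4 grasp pt [ 0.6436 -0.114   0.0651] yaw 1.7997145404467905 width 0.07031870180351069 gf 9.995070309232688 F [-1.9524  0.4085  0.917 ] j [ 0.1152  0.9756 -0.0197  1.596   0.0302  0.5715  0.3077]
turn 0.0021218868569974347 (other -3.1394707667327957 ) shift cm [12.9082  0.0672  0.0526]
```

Request:
apply_moves --series '[[-1, [0.5, 0, 0], 0], [-1, [1, 0, 0], 0], [-1, [1, 0, 0], 0], [-1, [0.8, 0, 0], 0], [-1, [0.8, 0, 0], 0], [-1, [0.8, 0, 0], 0], [-1, [0.8, 0, 0], 0], [-1, [0.8, 0, 0], 0], [-1, [0.8, 0, 0], 0], [-1, [0.8, 0, 0], 0], [-1, [0.8, 0, 0], 0], [-1, [0.8, 0, 0], 0], [-1, [0.8, 0, 0], 0], [-1, [0.8, 0, 0], 0], [-1, [0.5, 0, 0], 0], [-1, [0.2, 0, 0], 0], [-1, [0, 0, 0], 0], [-1, [0, 0, 0], 0]]'

```text
t: 12.2
tcp_pos: [0.6168, 0.0036, 0.2121]
tcp_rot: [-3.141, -0.001, 1.8]
ft_force: [-3.9, 0.1, 0.4]
width: 0.0706
grasp_force: 10.0
```

Run:
```python
from h import *
plan(on(.022),.0646,AX)
```

```text
t 12.2 grasp pt [0.6167 0.0038 0.0651] yaw 1.8003450772360252 width 0.07057757589745124 gf 9.999332672450691 F [-3.9082  0.1262  0.4067] j [-0.0833  0.9428  0.0056  1.7189 -0.0128  0.4805  0.1608]
turn 0.0027524236462319607 (other -3.138840229943561 ) shift cm [0.8202 0.0446 0.0544]
```

Request:
apply_moves --series '[[-1, [0.3, -0.05, 0], 0], [-1, [0.3, 0, 0], 0], [-1, [0.2, 0, 0], 0], [-1, [0.1, 0, 0], 0], [-1, [0.1, 0, 0], 0], [-1, [0.1, 0, 0], 0], [-1, [0, 0, 0], 0], [-1, [0, 0, 0], 0]]'

```text
t: 13.0
tcp_pos: [0.6146, 0.0118, 0.2122]
tcp_rot: [3.14, 0.002, 1.798]
ft_force: [0.6, -4.7, -3.6]
width: 0.0707
grasp_force: 10.0
```

Run:
```python
from h import *
plan(on(.022),.0646,AX)
```

```text
t 13.0 grasp pt [0.6149 0.0115 0.0652] yaw 1.7981573473871104 width 0.0707285988981751 gf 9.997615290121757 F [ 0.6066 -4.6862 -3.6498] j [-0.1014  0.9408  0.0118  1.727  -0.016   0.4723  0.1471]
turn 0.0005646937973171617 (other -3.141027959792476 ) shift cm [0.0301 0.0501 0.0599]
```

Request:
apply_moves --series '[[-1, [0.1, 0, 0], 0], [-1, [0.1, 0, 0], 0], [-1, [0, 0, 0], 0], [-1, [0, 0, 0], 0], [0.9, [0, 0, 0], 0], [1, [0, 0, 0], 0], [1, [0, 0, 0], 0], [1, [0, 0, 0], 0], [1, [0, 0, -1.5], 0], [1, [0, 0, -2], 0], [1, [0, 0, -3], 0], [1, [0, 0, -3], 0], [1, [-2, 0, -2], 0], [1, [-3, 0, 0], 0], [1, [-3, 0, 0], 0], [1, [-3, 0, 0], 0], [1, [-1, 0, 0], 0], [1, [0, 0, 0], 0], [1, [0, 0, 0], 0], [1, [0, 0, 0], 0]]'

```text
t: 15.0
tcp_pos: [0.6407, -0.0989, 0.3272]
tcp_rot: [3.142, -0.002, 1.803]
ft_force: [-0.0, 0.8, -0.4]
width: 0.0885
grasp_force: 0.0
```

```bash
cat >> h.py <<'E'
def stack(tag):
    W,c=wcloud(); cv2.imwrite(f"pics/{tag}.png",c["image"])
    A=W.reshape(-1,3); A=A[np.isfinite(A).all(1)]; q=A[:,:2]-ROOT; x=q@D; y=q@[-D[1],D[0]]
    m=(abs(y)<.006)&(x>-.03)&(x<.2)&(A[:,2]>.093)&(A[:,2]<.104)
    print("ring-top x range mm",np.percentile(x[m],[1,99])*1000 if m.sum() else None,"z",np.median(A[m,2]) if m.sum() else None)
    h=np.histogram(x[m],np.arange(-.01,.12,.003))
    print(dict(zip((h[1][:-1]*1000).round().astype(int).tolist(),h[0].tolist())))
    m=(abs(y)<.045)&(x>.0)&(x<.1)&(A[:,2]>.085)
    m2=m&(A[:,2]>.097-.0015); print("top y mid mm",np.median(y[m2])*1000)
E
python3 - <<'E'
from h import *
stack("w3"); plan(RING['collar'][0],.16,RING['collar'][1])
E
```

```text
ring-top x range mm [ 9.0972 44.398 ] z 0.0998095157924776
{-10: 0, -7: 0, -4: 0, -1: 0, 2: 0, 5: 0, 8: 131, 11: 176, 14: 170, 17: 168, 20: 157, 23: 171, 26: 155, 29: 159, 32: 159, 35: 153, 38: 161, 41: 152, 44: 51, 47: 0, 50: 0, 53: 0, 56: 0, 59: 0, 62: 0, 65: 0, 68: 0, 71: 0, 74: 0, 77: 0, 80: 0, 83: 0, 86: 0, 89: 0, 92: 0, 95: 0, 98: 0, 101: 0, 104: 0, 107: 0, 110: 0, 113: 0, 116: 0}
top y mid mm 0.21190495132356127
t 15.05 grasp pt [ 0.6406 -0.0989  0.1802] yaw 1.8027028908497305 width 0.08784168917887732 gf 0.0 F [-0.6025  0.7736  0.5003] j [ 0.0856  0.809  -0.0053  1.5662  0.0032  0.767   0.3116]
turn 1.3827028908497305 (other -1.7588897627400626 ) shift cm [-26.5622  12.329    1.978 ]
```

The sleeve's outer face is at x ≈ 44.4 mm with its top at about 99 mm. With the contact force, that says it is home. Next is the collar.

Request:
apply_moves --series '[[1, [0, 0, 0], 0.07], [1, [0, 0, 0], 0.12], [1, [0, 0, 0], 0.12], [1, [0, 0, 0], 0.12], [1, [0, 0, 0], 0.12], [1, [0, 0, 0], 0.12], [1, [0, 0, 0], 0.12], [1, [0, 0, 0], 0.12], [1, [0, 0, 0], 0.12], [1, [0, 0, 0], 0.12], [1, [0, 0, 0], 0.12], [1, [0, 0, 0], 0.113], [1, [0, 0, 0], 0]]'

```text
t: 16.35
tcp_pos: [0.6408, -0.0997, 0.327]
tcp_rot: [-3.141, 0.0, 0.419]
ft_force: [-0.0, 0.2, 0.0]
width: 0.0882
grasp_force: 0.0
```

Request:
apply_moves --series '[[1, [-1.2, 0.55, 0], 0], [1, [-2.3, 1.05, 0], 0], [1, [-2.3, 1.05, 0], 0], [1, [-2.3, 1.05, 0], 0], [1, [-2.3, 1.05, 0], 0], [1, [-2.3, 1.05, 0], 0], [1, [-2.3, 1.05, 0], 0], [1, [-2.3, 1.05, 0.5], 0], [1, [-2.3, 1.05, 0.5], 0], [1, [-2.3, 1.05, 0.5], 0], [1, [-2.3, 1.05, 0.5], 0], [1, [-1.5, 0.8, 0], 0], [1, [-0.8, 0.48, 0], 0], [1, [0, 0, 0], 0], [1, [0, 0, 0], 0], [1, [0, 0, 0], 0], [1, [0, 0, 0], 0], [1, [0, 0, 0], 0]]'

```text
t: 18.15
tcp_pos: [0.4489, -0.3209, 0.3071]
tcp_rot: [-3.141, -0.0, 0.418]
ft_force: [-0.4, -0.1, 0.1]
width: 0.0883
grasp_force: 0.0
```

Run:
```python
from h import *
W,c=wcloud(); xy,a=fitring(W,*RING['collar']); plan(xy,.0455,a)
```

```text
fit yaw 0.40950217593299393 ctr [ 0.4482 -0.3208] z 0.04348141912674858 len 0.029094704771151565 n 5360 6044
t 18.2 grasp pt [ 0.4488 -0.321   0.1601] yaw 0.4180131969271017 width 0.08795684451560161 gf 0.0 F [-0.3299 -0.4083  0.0937] j [ 0.376   0.7549  0.275   1.8921 -0.3683  0.544  -0.2552]
turn 0.00851102099410772 (other -3.1330816325956854 ) shift cm [-0.0458 -0.0331 11.4642]
```

Request:
apply_moves --series '[[1, [-0.05, -0.03, 1.5], 0.009], [1, [0, 0, 2], 0], [1, [0, 0, 2], 0], [1, [0, 0, 2], 0], [1, [0, 0, 2], 0], [1, [0, 0, 1], 0], [1, [0, 0, 0.7], 0], [1, [0, 0, 0.25], 0], [1, [0, 0, 0], 0], [1, [0, 0, 0], 0], [-1, [0, 0, 0], 0], [-1, [0, 0, 0], 0], [-1, [0, 0, 0], 0], [-1, [0, 0, 0], 0], [-1, [0, 0, 0], 0], [-1, [0, 0, 0], 0]]' --newtons 25

```text
t: 19.8
tcp_pos: [0.4479, -0.3214, 0.193]
tcp_rot: [3.141, -0.0, 0.408]
ft_force: [0.1, 0.9, 6.2]
width: 0.0705
grasp_force: 25.0
```

Run:
```python
from h import *
plan(on(.15),.18,AX)
```

```text
t 19.8 grasp pt [ 0.4479 -0.3214  0.046 ] yaw 0.4078745225850635 width 0.07053965190469075 gf 24.9992394936271 F [0.1421 0.8878 6.2206] j [ 0.4479  0.941   0.1558  1.9292 -0.4339  0.3035 -0.2066]
turn -1.3897181310047295 (other 1.7518745225850636 ) shift cm [ 15.9127  23.8071 -13.3872]
```

Request:
apply_moves --series '[[-1, [0, 0, -1], 0], [-1, [0, 0, -2], 0], [-1, [0, 0, -2], 0], [-1, [0, 0, -2], -0.1], [-1, [0, 0, -2], -0.1], [-1, [0, 0, -2], -0.1], [-1, [0, 0, -1.6], -0.1], [-1, [0, 0, -0.8], -0.1], [-1, [0, 0, 0], -0.1], [-1, [0, 0, 0], -0.1], [-1, [0, 0, 0], -0.1], [-1, [0, 0, 0], -0.1], [-1, [0, 0, 0], -0.1], [-1, [0, 0, 0], -0.1], [-1, [0, 0, 0], -0.1], [-1, [0, 0, 0], -0.1], [-1, [0, 0, 0], -0.09], [-1, [0, 0, 0], 0]]'

```text
t: 21.6
tcp_pos: [0.4472, -0.3216, 0.3266]
tcp_rot: [-3.141, -0.001, 1.798]
ft_force: [0.1, -0.3, -1.9]
width: 0.0708
grasp_force: 25.0
```

Request:
apply_moves --series '[[-1, [0.7, 1.1, 0], 0], [-1, [1.4, 2.1, 0], 0], [-1, [1.4, 2.1, 0], 0], [-1, [1.4, 2.1, 0], 0], [-1, [1.4, 2.1, 0], 0], [-1, [1.4, 2.1, 0], 0], [-1, [1.4, 2.1, 0], 0], [-1, [1.4, 2.1, 0], 0], [-1, [1.4, 2.1, 0], 0], [-1, [1.4, 2.1, 0], 0], [-1, [1.4, 2.1, 0], 0], [-1, [0.8, 1.2, 0], 0], [-1, [0.4, 0.5, 0], 0], [-1, [0, 0, 0], 0], [-1, [0, 0, 0], 0], [-1, [0, 0, 0], 0], [-1, [0, 0, 0], 0]]'

```text
t: 23.3
tcp_pos: [0.6433, -0.1142, 0.3268]
tcp_rot: [-3.141, 0.0, 1.796]
ft_force: [-0.4, 0.2, -2.5]
width: 0.0706
grasp_force: 25.0
```

Run:
```python
from h import *
plan(on(.15),.066,AX)
```

```text
t 23.3 grasp pt [ 0.6433 -0.1142  0.1798] yaw 1.7959617509923351 width 0.07060459376390155 gf 24.999498686520383 F [-0.3545  0.2423 -2.5456] j [ 0.1264  0.8155 -0.0404  1.5485  0.0427  0.7789  0.2934]
turn -0.001630902597457684 (other 3.1399617509923354 ) shift cm [ 0.1268  0.1146 11.3777]
```

Request:
apply_moves --series '[[-1, [0, 0.07, 1], 0], [-1, [0, 0, 2], 0], [-1, [0, 0, 2], 0], [-1, [0, 0, 2], 0], [-1, [0, 0, 2], 0], [-1, [0, 0, 1], 0], [-1, [0, 0, 0.8], 0], [-1, [0, 0, 0.5], 0], [-1, [0, 0, 0.1], 0], [-1, [0, 0, 0.05], 0], [-1, [0, 0, 0], 0], [0.9, [0, 0, 0], 0], [0.9, [0, 0, 0], 0], [0.9, [0, 0, 0], 0], [-1, [0, 0, 0], 0], [-1, [0, 0, 0], 0], [-1, [0, 0, 0], 0], [-1, [0, 0, 0], 0], [-1, [0, 0, 0], 0]]' --newtons 10

```text
t: 25.2
tcp_pos: [0.6437, -0.113, 0.212]
tcp_rot: [-3.139, -0.0, 1.798]
ft_force: [-4.6, -0.7, 4.1]
width: 0.0706
grasp_force: 10.0
```

Run:
```python
from h import *
plan(on(.0593),.0646,AX)
```

```text
t 25.2 grasp pt [ 0.6434 -0.113   0.065 ] yaw 1.797583968126165 width 0.07056020205252084 gf 9.952764686895534 F [-4.6182 -0.7051  4.1075] j [ 0.122   0.9753 -0.0358  1.5957  0.0552  0.574   0.2823]
turn -8.685463628310686e-06 (other 3.141583968126165 ) shift cm [9.0717 0.0698 0.0486]
```

Request:
apply_moves --series '[[-1, [0.5, -0.05, -0.03], 0], [-1, [0.8, 0, 0], 0], [-1, [0.8, 0, 0], 0], [-1, [0.8, 0, 0], 0], [-1, [0.8, 0, 0], 0], [-1, [0.8, 0, 0], 0], [-1, [0.8, 0, 0], 0], [-1, [0.8, 0, 0], 0], [-1, [0.8, 0, 0], 0], [-1, [0.6, 0, 0], 0], [-1, [0.5, 0, 0], 0], [-1, [0.3, 0, 0], 0], [-1, [0.2, 0, 0], 0], [-1, [0.2, 0, 0], 0], [-1, [0.1, 0, 0], 0], [-1, [0, 0, 0], 0], [-1, [0, 0, 0], 0]]'

```text
t: 26.9
tcp_pos: [0.624, -0.0265, 0.2125]
tcp_rot: [-3.141, -0.001, 1.798]
ft_force: [-4.5, -2.2, 3.1]
width: 0.071
grasp_force: 10.0
```

Run:
```python
from h import *
plan(on(.0593),.0646,AX)
```

```text
t 26.9 grasp pt [ 0.6239 -0.0264  0.0655] yaw 1.7983142139442814 width 0.07097975988899992 gf 9.98698385024909 F [-4.4942 -2.1735  3.1157] j [-0.0223  0.9483 -0.0161  1.693   0.0259  0.5012  0.1731]
turn 0.0007215603544885596 (other -3.1408710932353046 ) shift cm [0.2003 0.0222 0.0863]
```

Request:
apply_moves --series '[[-1, [0.1, -0.05, 0], 0], [-1, [0.1, 0, 0], 0], [-1, [0.1, 0, 0], 0], [-1, [0.1, 0, 0], 0], [-1, [0, 0, 0], 0], [-1, [0, 0, 0], 0]]'

```text
t: 27.5
tcp_pos: [0.6231, -0.0234, 0.2125]
tcp_rot: [3.141, 0.0, 1.798]
ft_force: [-1.9, -2.4, 0.2]
width: 0.0707
grasp_force: 10.0
```

Run:
```python
from h import *
plan(on(.0593),.0646,AX)
```

```text
t 27.5 grasp pt [ 0.6232 -0.0234  0.0655] yaw 1.7976358482936692 width 0.07072361799865816 gf 9.981224258663133 F [-1.9361 -2.374   0.2373] j [-0.0284  0.9472 -0.0145  1.6971  0.0248  0.4968  0.1683]
turn 4.3194703875926166e-05 (other -3.141549458885917 ) shift cm [-0.1084  0.025   0.0911]
```

Request:
apply_moves --series '[[-1, [0.1, 0, 0], 0], [-1, [0.1, 0, 0], 0], [-1, [0, 0, 0], 0], [-1, [0, 0, 0], 0], [0.9, [0, 0, 0], 0], [1, [0, 0, 0], 0], [1, [0, 0, 0], 0], [1, [0, 0, 0], 0], [1, [0, 0, -1.5], 0], [1, [0, 0, -2], 0], [1, [0, 0, -3], 0], [1, [0, 0, -3], 0], [1, [-1, 0, -2], 0], [1, [-3, 0, 0], 0], [1, [-2, 0, 0], 0], [1, [-1, 0, 0], 0], [1, [0, 0, 0], 0], [1, [0, 0, 0], 0], [1, [0, 0, 0], 0]]'

```text
t: 29.4
tcp_pos: [0.6381, -0.0877, 0.3274]
tcp_rot: [-3.141, -0.002, 1.8]
ft_force: [-0.2, 0.2, -0.2]
width: 0.0882
grasp_force: 0.0
```

Run:
```python
from h import *
stack("w4"); plan(RING['washer'][0],.16,RING['washer'][1])
```

```text
ring-top x range mm [-3.3529 73.3693] z 0.09972638220981765
{-10: 0, -7: 13, -4: 135, -1: 83, 2: 171, 5: 169, 8: 172, 11: 167, 14: 169, 17: 167, 20: 161, 23: 168, 26: 151, 29: 156, 32: 144, 35: 150, 38: 155, 41: 138, 44: 137, 47: 139, 50: 139, 53: 146, 56: 134, 59: 133, 62: 135, 65: 137, 68: 136, 71: 128, 74: 7, 77: 0, 80: 0, 83: 0, 86: 0, 89: 0, 92: 0, 95: 0, 98: 0, 101: 0, 104: 0, 107: 0, 110: 0, 113: 0, 116: 0}
top y mid mm 0.34351988248862875
t 29.45 grasp pt [ 0.6381 -0.0877  0.1804] yaw 1.800029955802059 width 0.08811721631021045 gf 0.0 F [-0.4539  0.3252 -0.3236] j [ 0.081   0.8033 -0.0287  1.5791  0.0281  0.7601  0.27  ]
turn -0.9815626977877341 (other 2.160029955802059 ) shift cm [21.8876  5.7722  2.073 ]
```

View pics/w4.png

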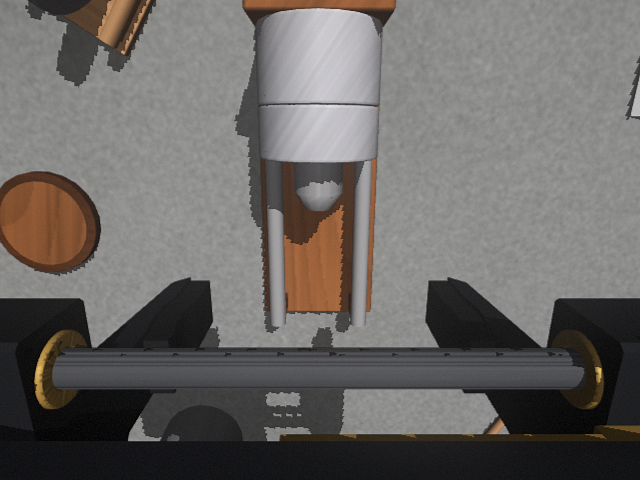

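Both rings are seated. The seam at (319,104) is closed, there is no gap at the plate (row 12), and the stack's face is at about 73.5 mm. Next is the washer.

Request:
apply_moves --series '[[1, [0, 0, 0], -0.08], [1, [0, 0, 0], -0.12], [1, [0, 0, 0], -0.12], [1, [0, 0, 0], -0.12], [1, [0, 0, 0], -0.12], [1, [0, 0, 0], -0.12], [1, [0, 0, 0], -0.12], [1, [0, 0, 0], -0.12], [1, [0, 0, 0], -0.062], [1, [0, 0, 0], 0]]'

```text
t: 30.45
tcp_pos: [0.6381, -0.0888, 0.3274]
tcp_rot: [3.141, -0.001, 2.781]
ft_force: [-0.3, 0.3, 0.9]
width: 0.088
grasp_force: 0.0
```

Request:
apply_moves --series '[[1, [1.2, 0.3, 0], 0], [1, [2.3, 0.6, 0], 0], [1, [2.3, 0.6, 0], 0], [1, [2.3, 0.6, 0], 0], [1, [2.3, 0.6, 0], 0], [1, [2.3, 0.6, 0], 0], [1, [2.3, 0.6, 0], 0], [1, [2.3, 0.6, 0.5], 0], [1, [2.3, 0.6, 0.5], 0], [1, [1.5, 0.5, 0.5], 0], [1, [0.8, 0.2, 0.5], 0], [1, [0, 0, 0], 0], [1, [0, 0, 0], 0], [1, [0, 0, 0], 0], [1, [0, 0, 0], 0], [1, [0, 0, 0], 0]]'

```text
t: 32.05
tcp_pos: [0.4543, 0.0417, 0.3076]
tcp_rot: [3.141, 0.001, 2.779]
ft_force: [0.3, 0.7, -0.1]
width: 0.0879
grasp_force: 0.0
```

Run:
```python
from h import *
W,c=wcloud(); xy,a=fitring(W,*RING['washer']); plan(xy,.0455,a)
```

```text
fit yaw -0.34717079466568923 ctr [0.4521 0.0429] z 0.0432705135477186 len 0.0173648193643034 n 3272 3947
t 32.1 grasp pt [0.4542 0.0418 0.1606] yaw 2.77890229740628 width 0.08825559007017662 gf 0.0 F [0.9576 0.2135 0.3095] j [-0.0665  0.656  -0.1993  2.1536  0.3487  0.3612  0.6552]
turn -0.015519561517823632 (other 3.1260730920719695 ) shift cm [ 0.2465  0.0252 11.5072]
```

Request:
apply_moves --series '[[1, [0.15, 0.02, 1.5], -0.015], [1, [0.1, 0, 2], 0], [1, [0, 0, 2], 0], [1, [0, 0, 2], 0], [1, [0, 0, 2], 0], [1, [0, 0, 1], 0], [1, [0, 0, 0.7], 0], [1, [0, 0, 0.25], 0], [1, [0, 0, 0], 0], [1, [0, 0, 0], 0], [-1, [0, 0, 0], 0], [-1, [0, 0, 0], 0], [-1, [0, 0, 0], 0], [-1, [0, 0, 0], 0], [-1, [0, 0, 0], 0], [-1, [0, 0, 0], 0]]' --newtons 20

```text
t: 33.7
tcp_pos: [0.452, 0.0432, 0.1935]
tcp_rot: [3.141, 0.0, 2.795]
ft_force: [-0.6, -0.2, 5.0]
width: 0.0705
grasp_force: 20.0
```

Run:
```python
from h import *
plan([.4521,.0429],.0455,-.347); plan(on(.15),.18,AX)
```

```text
t 33.7 grasp pt [0.452  0.0432 0.0465] yaw 2.7947232709174825 width 0.07053517554790267 gf 19.99723200366134 F [-0.6162 -0.166   4.9879] j [-0.1754  0.8962 -0.0348  2.2111  0.6717  0.0437  0.3556]
turn 0.00013061732768937517 (other -3.1414620362621037 ) shift cm [-0.02   -0.0257  0.1019]
t 33.7 grasp pt [0.452  0.0432 0.0465] yaw 2.7947232709174825 width 0.07053517554790267 gf 19.99723200366134 F [-0.6162 -0.166   4.9879] j [-0.1754  0.8962 -0.0348  2.2111  0.6717  0.0437  0.3556]
turn 0.9971306173276897 (other -2.1444620362621034 ) shift cm [-19.5208  15.2101 -13.3406]
```

Request:
apply_moves --series '[[-1, [0, 0, -1], 0], [-1, [0, 0, -2], 0], [-1, [0, 0, -2], 0], [-1, [0, 0, -2], 0.05], [-1, [0, 0, -2], 0.1], [-1, [0, 0, -2], 0.1], [-1, [0, 0, -1.6], 0.1], [-1, [0, 0, -0.8], 0.1], [-1, [0, 0, 0], 0.1], [-1, [0, 0, 0], 0.1], [-1, [0, 0, 0], 0.1], [-1, [0, 0, 0], 0.1], [-1, [0, 0, 0], 0.1], [-1, [0, 0, 0], 0.05], [-1, [0, 0, 0], 0]]'

```text
t: 35.2
tcp_pos: [0.4516, 0.0433, 0.3269]
tcp_rot: [-3.14, 0.0, 1.795]
ft_force: [0.5, -0.5, -1.4]
width: 0.0708
grasp_force: 20.0
```

Request:
apply_moves --series '[[-1, [-1, 0.8, 0], 0], [-1, [-1.8, 1.4, 0], 0], [-1, [-1.8, 1.4, 0], 0], [-1, [-1.8, 1.4, 0], 0], [-1, [-1.8, 1.4, 0], 0], [-1, [-1.8, 1.4, 0], 0], [-1, [-1.8, 1.4, 0], 0], [-1, [-1.8, 1.4, 0], 0], [-1, [-1.8, 1.4, 0], 0], [-1, [-1.8, 1.4, 0], 0], [-1, [-1.5, 1.2, 0], 0], [-1, [-0.8, 0.6, 0], 0], [0, [0, 0, 0], 0], [-1, [0, 0, 0], 0], [-1, [0, 0, 0], 0], [-1, [0, 0, 0], 0]]'

```text
t: 36.8
tcp_pos: [0.643, -0.1123, 0.3273]
tcp_rot: [-3.141, -0.001, 1.796]
ft_force: [0.0, -0.8, -0.7]
width: 0.0707
grasp_force: 20.0
```

Run:
```python
from h import *
plan(on(.15),.067,AX)
```

```text
t 36.8 grasp pt [ 0.6428 -0.1123  0.1803] yaw 1.7961766026405641 width 0.07068175924516516 gf 19.99890218692599 F [ 0.0433 -0.8142 -0.7059] j [ 0.1964  0.8174 -0.1776  1.5457  0.1809  0.7956  0.1722]
turn -0.0014160509492286977 (other 3.1401766026405644 ) shift cm [-0.0886  0.1175 11.3252]
```

Request:
apply_moves --series '[[-1, [0, 0.05, 1], 0], [-1, [0, 0, 2], 0], [-1, [0, 0, 2], 0], [-1, [0, 0, 2], 0], [-1, [0, 0, 2], 0], [-1, [0, 0, 1], 0], [-1, [0, 0, 0.8], 0], [-1, [0, 0, 0.4], 0], [-1, [0, 0, 0.1], 0], [-1, [0, 0, 0.1], 0], [-1, [0, 0, 0], 0], [0.9, [0, 0, 0], 0], [0.9, [0, 0, 0], 0], [0.9, [0, 0, 0], 0], [-1, [0, 0, 0], 0], [-1, [0, 0, 0], 0], [-1, [0, 0, 0], 0], [-1, [0, 0, 0], 0], [-1, [0, 0, 0], 0]]' --newtons 10

```text
t: 38.7
tcp_pos: [0.6436, -0.1131, 0.2131]
tcp_rot: [-3.141, -0.0, 1.795]
ft_force: [-1.4, 0.7, 1.4]
width: 0.0705
grasp_force: 10.0
```

Run:
```python
from h import *
plan(on(.0833),.0646,AX)
W,c=wcloud(); cv2.imwrite("pics/w5.png",c["image"])
```

```text
t 38.7 grasp pt [ 0.6435 -0.1131  0.0661] yaw 1.7947247466838565 width 0.07048188078990267 gf 10.00176614641532 F [-1.3516  0.6833  1.4447] j [ 0.1801  0.975  -0.1449  1.5932  0.2168  0.5903  0.1412]
turn -0.0028679069059363016 (other 3.138724746683857 ) shift cm [6.6899 0.0661 0.1545]
```

View pics/w5.png

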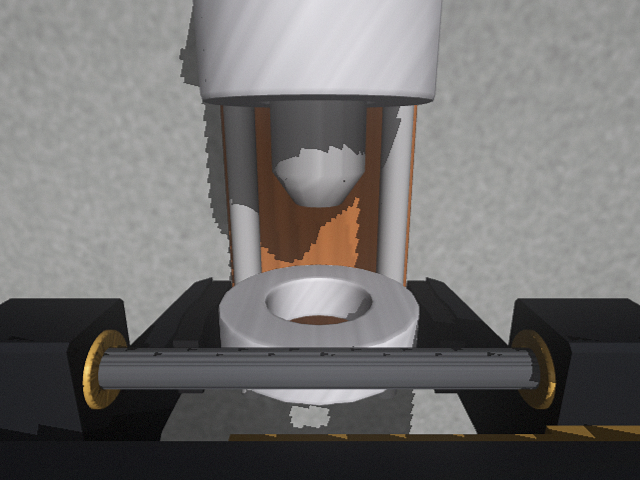

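The washer stands upright on the rails. Its bore is centred at about (319,297), in line with the spindle tip at (319,200). I'll slide it along.

Request:
apply_moves --series '[[-1, [0.5, 0, 0], 0], [-1, [0.8, 0, 0], 0], [-1, [0.8, 0, 0], 0], [-1, [0.8, 0, 0], 0], [-1, [0.8, 0, 0], 0], [-1, [0.8, 0, 0], 0], [-1, [0.6, 0, 0], 0], [-1, [0.5, 0, 0], 0], [-1, [0.3, 0, 0], 0], [-1, [0.3, 0, 0], 0], [-1, [0.2, 0, 0], 0], [-1, [0.1, 0, 0], 0], [-1, [0, 0, 0], 0], [-1, [0, 0, 0], 0]]'

```text
t: 40.15
tcp_pos: [0.6292, -0.0497, 0.2131]
tcp_rot: [-3.141, -0.0, 1.795]
ft_force: [-3.7, -2.8, 4.1]
width: 0.0705
grasp_force: 10.0
```

Run:
```python
from h import *
plan(on(.0833),.0646,AX)
```

```text
t 40.15 grasp pt [ 0.629  -0.0497  0.0661] yaw 1.7946480009463088 width 0.07053708216725889 gf 10.00025898702006 F [-3.6996 -2.7729  4.1407] j [ 0.0739  0.9537 -0.1248  1.6678  0.2008  0.5337  0.0517]
turn -0.0029446526434844245 (other 3.1386480009463087 ) shift cm [0.1849 0.0475 0.1511]
```

Request:
apply_moves --series '[[-1, [0.1, -0.04, 0], 0], [-1, [0.1, 0, 0], 0], [-1, [0.1, 0, 0], 0], [-1, [0.1, 0, 0], 0], [-1, [0, 0, 0], 0], [-1, [0, 0, 0], 0]]'

```text
t: 40.75
tcp_pos: [0.6285, -0.0475, 0.2131]
tcp_rot: [3.142, 0.003, 1.794]
ft_force: [-2.2, -6.6, 1.9]
width: 0.0707
grasp_force: 10.0
```

Run:
```python
from h import *
plan(on(.0833),.0646,AX)
```

```text
t 40.75 grasp pt [ 0.6285 -0.0479  0.0661] yaw 1.794452531796257 width 0.07074752581930527 gf 10.041347257265443 F [-2.1577 -6.6367  1.9059] j [ 0.0678  0.9525 -0.121   1.6719  0.2014  0.5289  0.0466]
turn -0.003140121793536288 (other 3.138452531796257 ) shift cm [-0.0039  0.0517  0.152 ]
```

Contact shows as 6.6 N along the axis. I'll release, rise and check.

Request:
apply_moves --series '[[-1, [0.05, 0, 0], 0], [-1, [0, 0, 0], 0], [0.9, [0, 0, 0], 0], [1, [0, 0, 0], 0], [1, [0, 0, 0], 0], [1, [0, 0, 0], 0], [1, [0, 0, -1.5], 0], [1, [0, 0, -2], 0], [1, [0, 0, -3], 0], [1, [0, 0, -3], 0], [1, [-1, 0, -2], 0], [1, [-3, 0, 0], 0], [1, [-1, 0, 0], 0], [1, [0, 0, 0], 0], [1, [0, 0, 0], 0], [1, [0, 0, 0], 0]]'

```text
t: 42.35
tcp_pos: [0.6389, -0.0923, 0.3277]
tcp_rot: [-3.14, -0.002, 1.797]
ft_force: [-0.3, -0.1, -0.6]
width: 0.0884
grasp_force: 0.0
```

Run:
```python
from h import *
stack("w6"); plan(on(.15),.18,AX)
```

```text
ring-top x range mm [ 2.5782 90.883 ] z 0.0997383242938325
{-10: 0, -7: 0, -4: 0, -1: 17, 2: 170, 5: 173, 8: 174, 11: 166, 14: 170, 17: 170, 20: 159, 23: 155, 26: 162, 29: 151, 32: 161, 35: 146, 38: 150, 41: 159, 44: 139, 47: 141, 50: 135, 53: 138, 56: 138, 59: 141, 62: 135, 65: 137, 68: 138, 71: 138, 74: 135, 77: 123, 80: 120, 83: 131, 86: 118, 89: 123, 92: 2, 95: 0, 98: 0, 101: 0, 104: 0, 107: 0, 110: 0, 113: 0, 116: 0}
top y mid mm -0.09316605779296507
t 42.4 grasp pt [ 0.6387 -0.0921  0.1807] yaw 1.796982812462403 width 0.08802695560268123 gf 0.0 F [ 0.3274  0.1224 -0.6287] j [ 0.1628  0.8077 -0.1689  1.569   0.1715  0.781   0.1491]
turn -0.0006098411273898208 (other 3.1409828124624033 ) shift cm [-2.1382  0.0521  0.0689]
```

View pics/w6.png

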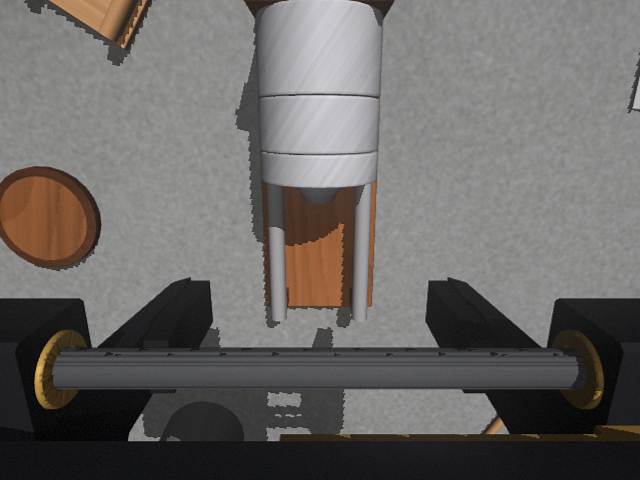

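All three rings are stacked tight and square, with closed seams at rows 96 and 153 and the stack's face at about 91.5 mm (92 expected). The gripper is clear, so I'll hand in.

```bash
python3 -c "
from station import bot
print(bot.job_done())"
```

```text
the job is handed in; nothing more can be done
None
```

The longest, middle and shortest rings are home on the spindle in that order, released and at rest by the last wrist view; I handed the job in at about 42 s, without touching the caddy, compass, coaster or sharpener, but no verdict came back.

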